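# Check the potter's wheel stop button before class

### The arm

A 6-joint arm with a two-finger parallel gripper is mounted at the origin on the work surface. World frame = base frame: x ahead of the robot, y to its left, z up, the work surface at z = 0. Lengths are in mm, angles in rad, forces in N, time in s.
With the tool pointing down it reaches from about 350 to 875 mm from the base axis. Payload 4.2 kg.
Tool frame: the origin (TCP) lies on the centre line of the jaws, within the pads' length; the fingertips stand 11 mm ahead of it and the grasp point (between the pads) lies 8 mm behind it; z points along the fingers, y is the direction in which the jaws open and shut (so a half turn about z gives the same grasp; the last joint's range is limited). The gripper opens to 87 mm and grips with 3 to 60 N. Pads are 19 mm wide; open, the fingers measure 117 mm over their backs; the gripper's body (75 mm by 190 mm) begins 51 mm behind the grasp point.
Start: joints at [1.519, 0.385, 0.008, 0, -1.194, -0.259], TCP at [191.105, 595.045, 233.55] pointing down, gripper open.
Joint ranges: [-3.14, 3.14], [-1.21, 2.06], [-1.07, 1.41], [-3.16, 2.05], [-2.99, -0.16], [-3.1, 3.1]. Speed limits (rad/s): [2.79, 2.79, 3.14, 3.14, 3.14, 3.14].

### API

Orientations are given as [roll, pitch, yaw] about the fixed x, y, z axes, in that order (R = Rz(yaw) Ry(pitch) Rx(roll)).
In Python, from bench import r gives the robot as it stands.
- The arm moves only by the tool jog_arm, never from a script. Its arguments are lists of equal length, an entry for each row: "offset": the shift along the tool's x, y, z in cm, a list of three; "roll": the turn about the tool's z in degrees; "fingers": the finger opening in cm, from 0 to 8.7. In form: {"offset": [[dx, dy, dz], ...], "roll": [roll, ...], "fingers": [fingers, ...]}. A call has 1 to 5 rows; each row is the pose to reach, as a shift and turn from the pose commanded when the call began, along the tool's axes at that moment; what a row does not reach only later rows make up. A row lasts 1/12 s, in which the tool goes at most 41.7 mm and 7.16 degrees, less where a joint would pass 70% of its speed; a pose out of reach is approached as far as the arm can. A call with a gripper value outside its range is refused whole. The fingers move at their own pace and stop on an object; "newtons" is the grip in N (left out, the last holds). Time passes only in rows, so rows that repeat a pose let the fingers close. It gives the time, the measured TCP pose, the force and the opening at its end, in the units of the state.
- r.sense(): the state, without advancing time (a new reading comes with each control period).
- r.capture(name): name is "scene" or "top" or "wrist"; returns a dict with "frame" (480x640x3 uint8, red, green, blue), "range_z" (480x640 float32, mm along the optical axis (not along the pixel's ray), 0 where there is no reading), "K" (3x3 intrinsics, pixels), "R" (3x3) and "t" (3): a world point X has camera coordinates R X + t; the wrist camera has in their place "hand_eye" (4x4, takes a point from camera to tool coordinates, whose origin is the TCP and whose axes are the flange's). Camera axes: x right, y down, z forward; pixel columns grow to the right and rows downward; lengths in mm; the calibration is good to about 2 mm. A picture is of the moment at which its call begins: read the wrist's pose just before it.
- r.hand_in(): hands the job in, once; it reports no verdict.
The state is a dict: "time": time; "joints": joint angles; "qvel": joint speeds; "joint_torque": joint torques, N m; "tool_pos": TCP position; "tool_rot": TCP orientation; "force": force on the tool from outside, world axes, zero at the start; "torque": the same for the moment, N m; "gripper_width": finger opening in mm.
Only numpy, scipy, OpenCV 4.12 (cv2) and the standard library are available. Lean on these libraries where they do the work, as an engineer would, in place of code of your own. Each camera call takes 0.05 s, during which the arm holds its last target. There are 200 camera calls.

### The job

Check the potter's wheel stop before class: press the big red mushroom button in and let go of it so that it stays latched down, then push its wings round clockwise (seen from above) with the fingertips until the latch releases, and let it pop fully back up. Last, press the green ready button all the way in and let it come out again. Leave the black button unpressed, and do not pick up or shift the bowl, mug, jar or brush.

Things in the scene. Friction and masses are not known exactly. Their poses are not given: they have to be found in the camera images.
- stop_box: Yellow stop station fixed to the table, a box 84 x 84 mm and 55 mm high with a black collar (66 mm across) to 59 mm. Origin: centre of its underside, on the table; z up. The red button's axis is vertical through this origin.
- red_head: Red head of the stop. Origin on its vertical axis at the underside of its disc, 74 mm above the table when out; sinks when pressed, turns with the twist. Disc 80 mm across, 12 mm thick. On it stand a hub 28 mm across, top 33 mm above the origin, and two wings along the head's +x and -x, 12 mm thick (y -6 to 6 mm), from the hub to 39 mm off the axis, tops 31 mm above the origin. Pushing a wing sideways turns it.
- hub_top (a point): Centre of the flat top of the red head's hub, on the axis: where to press. 107 mm above the table when the button is out.
- stop_press (a joint): How far the red button is pressed in, m: 0 fully out, 0.010 end of travel. A spring pushes it out (4 N at 0, 9 N at the end; pressing it slowly takes about 8 N, more only at the hard end stop). Pressed past about 0.0083 an inner catch snaps over and, let go, it stays latched at about 0.008. Latched, it comes out only when twisted.
- stop_twist (a joint): Turn of the red head, rad: 0 at rest, grows clockwise seen from above, stop at 0.9. A spring turns it back (0.06 N m at 0, 0.17 N m at 0.9). Latched, the catch lets go at about 0.40; the head then rises by itself as far as the finger lets it, stays free of the catch, and once the finger is lifted away comes fully out and turns back to 0.
- green_box: Grey box 60 x 60 x 40 mm fixed to the table, carrying the green button on its top. Origin: centre of its underside.
- green_button_top (a point): Centre of the top of the green ready button (32 mm across, in an aluminium ring 48 mm across whose rim is 52 mm above the table); 62 mm above the table when out.
- green_button (a joint): How far the green button is pressed, m: 0 out, 0.006 fully in. Springs back by itself; fully in takes 5 N.
- black_box: Grey box 60 x 60 x 40 mm like the other, carrying a black button of the same size on top: not to be pressed. Origin: centre of its underside.
- black_button (a joint): How far the black button is pressed, m: 0 out, 0.006 fully in.
- bowl: Loose terracotta bowl, 100 mm across, 55 mm high. Origin: centre of its underside. Leave alone.
- mug: Loose white mug, 72 mm across, 85 mm high, handle to its +y. Origin: centre of its underside. Leave alone.
- jar: Loose blue glaze jar, 66 mm across, 100 mm high. Origin: centre of its underside. Leave alone.
- brush: Loose glaze brush lying on the table along its x axis, 200 mm long, 42 mm wide, 20 mm high. Origin: middle of its length, on the table. Leave alone.
Mind the look-alikes: they are no part of the job. What is shaped like the green_box but blue or turquoise is not meant.

How it is judged:
By the outcome, as a careful person would: the job done as asked, in the order asked, and still so for the second after the job is handed in, with the robot touching nothing.
It also fails if it takes over 56 s, if anything falls off the work surface, if the arm or the gripper's body presses on something with over 40 N, if the wrist force passes 120 N, or if a joint passes its speed limit or range.

## Working session

There is one attempt and no reset: what is moved stays moved. The work goes in short steps, Python scripts to look and compute and a tool call to move; the robot and the scene stay as the last step left them, time stands still between calls to the robot, and variables do not carry over. Pictures are saved under pics/ and viewed, about 8 in all and at most 12, crops included, and the job is handed in when it is done.

Besides the shell and the picture viewer there is one more tool, called after "Call:" by a JSON object that holds its "op" and its "data". jog_arm: Moves the arm, as the interface text tells. Its arguments: {"type":"object","properties":{"offset":{"type":"array"},"roll":{"type":"array"},"fingers":{"type":"array"},"newtons":{"type":"number"}},"required":["offset","roll","fingers"]}

```bash
mkdir -p pics; ls
python3 - <<'E'
from bench import r
import cv2,numpy as np
print(r.sense())
for n in("top","scene"):
    c=r.capture(n); np.savez(f"{n}.npz",**c)
    cv2.imwrite(f"pics/{n}1.png",c["frame"][:,:,::-1])
E
```

```text
pics
{'time': 0.0, 'joints': array([ 1.51861758e+00,  3.85545184e-01,  6.63016540e-03, -4.79262173e-04,
       -1.19400168e+00, -2.58576697e-01]), 'qvel': array([ 0.00094783,  0.00097175, -0.0004957 , -0.00047772, -0.00149364,
       -0.00146475]), 'joint_torque': array([-2.21610194e-04, -3.90664530e+01,  1.87405103e+01,  4.21981126e+00,
        1.09599216e-02, -1.89407342e-04]), 'tool_pos': array([190.93515523, 594.51511029, 232.47107119]), 'tool_rot': array([ 3.13942888e+00, -1.11734429e-04, -3.10932139e-01]), 'force': array([ 0.12400106, -0.32331058, -0.52854601]), 'torque': array([-0.01409797, -0.01260199,  0.05691557]), 'gripper_width': 87.06169147197399}
```

View pics/top1.png

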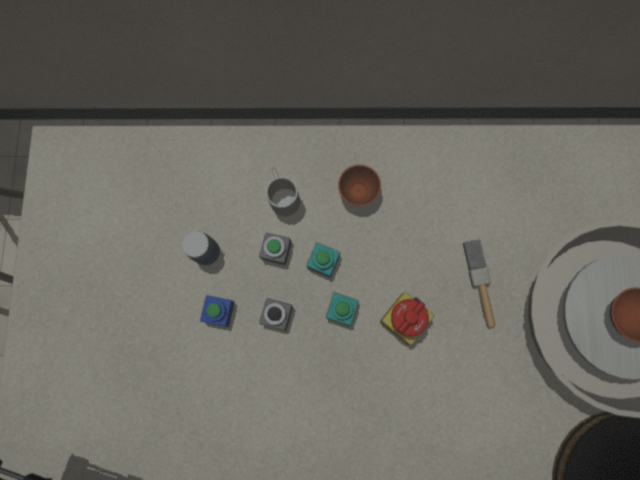

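View pics/scene1.png

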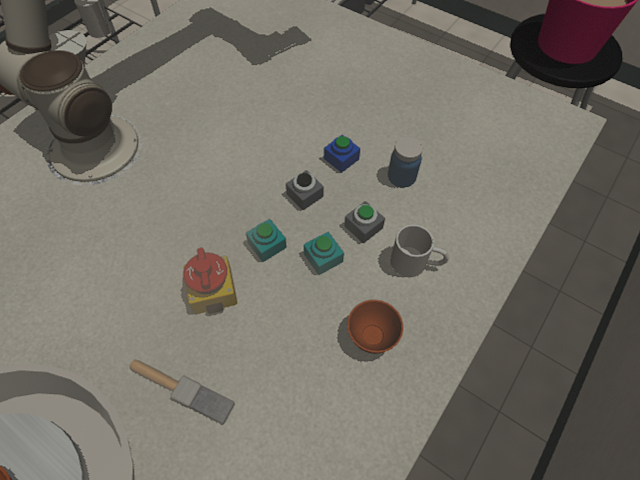

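Green candidates in the top view: (274,247) on a grey box with an aluminium ring, which is the one I want. (322,259) and (343,309) are turquoise and (214,312) is blue, so those are look-alikes. The black button is at (275,315). The red mushroom is at (410,318), and the bowls at (360,185) and (635,315) are other red things.

```bash
cat > h.py <<'E'
import numpy as np,cv2
def ray(c,uv,z):
    d=np.linalg.inv(c["K"])@np.array([uv[0],uv[1],1.]); R=c["R"];t=c["t"]
    o=-R.T@t; d=R.T@d
    return o+d*(z-o[2])/d[2]
def blob(c,lo,hi,roi):
    h=cv2.cvtColor(c["frame"],cv2.COLOR_RGB2HSV)
    m=cv2.inRange(h,lo,hi)
    if lo[0]==0: m|=cv2.inRange(h,(172,lo[1],lo[2]),(180,255,255))
    k=np.zeros_like(m);x0,y0,x1,y1=roi;k[y0:y1,x0:x1]=255
    m&=k
    n,l,s,ce=cv2.connectedComponentsWithStats(m)
    i=1+np.argmax(s[1:,4]);return (l==i).astype(np.uint8),s[i],ce[i]
E
python3 - <<'E'
from h import *
T=np.load("top.npz");S=np.load("scene.npz")
for nm,lo,hi,z,rt,rs in [("green",(40,80,40),(85,255,255),62,(258,232,290,264),(350,198,382,225)),("red",(0,120,60),(9,255,255),86,(378,288,440,350),(178,240,240,300))]:
  for c,roi in((T,rt),(S,rs)):
    m,s,ce=blob(c,lo,hi,roi); e=cv2.minEnclosingCircle(cv2.findContours(m,0,2)[0][0])
    print(nm,s,ce.round(1),ray(c,ce,z).round(1),e[0],ray(c,e[0],z).round(1))
for nm,uv,z in [("black",(275,314),62),("bowl",(360,186),50),("mug",(284,197),85),("jar",(199,247),100),("brush",(479,283),20),("t1",(322,259),62),("t2",(343,309),62),("b",(214,311),62)]:
  print(nm,ray(T,uv,z).round())
f=np.hstack([cv2.resize(T["frame"][285:345,375:445],None,fx=5,fy=5,interpolation=2),cv2.resize(T["frame"][225:285,250:320],None,fx=5,fy=5,interpolation=2)])
g=np.hstack([cv2.resize(S["frame"][240:310,175:245],(350,300)),cv2.resize(S["frame"][190:250,335:405],(350,300))])
cv2.imwrite("pics/crop.png",np.vstack([f,g])[:,:,::-1])
E
```

```text
green [267 240  13  13 126] [273.4 245.7] [633.2 182.6  62. ] (273.3269348144531, 245.78846740722656) [633.  182.8  62. ]
green [359 205  15  14 152] [365.8 211.3] [636.6 178.3  62. ] (365.875, 211.1875) [636.5 178.5  62. ]
red [392 299  36  37 972] [409.6 317.4] [ 474. -113.   86.] (409.8808288574219, 317.1943054199219) [ 474.4 -113.6   86. ]
red [184 248  42  43 950] [204.9 270.6] [ 477.7 -116.4   86. ] (203.97080993652344, 269.5437927246094) [ 474.8 -115.7   86. ]
black [482. 176.  62.]
bowl [776. -13.  50.]
mug [739. 159.  85.]
jar [623. 339. 100.]
brush [ 555. -282.   20.]
t1 [603.  74.  62.]
t2 [493.  28.  62.]
b [488. 309.  62.]
```

View pics/crop.png

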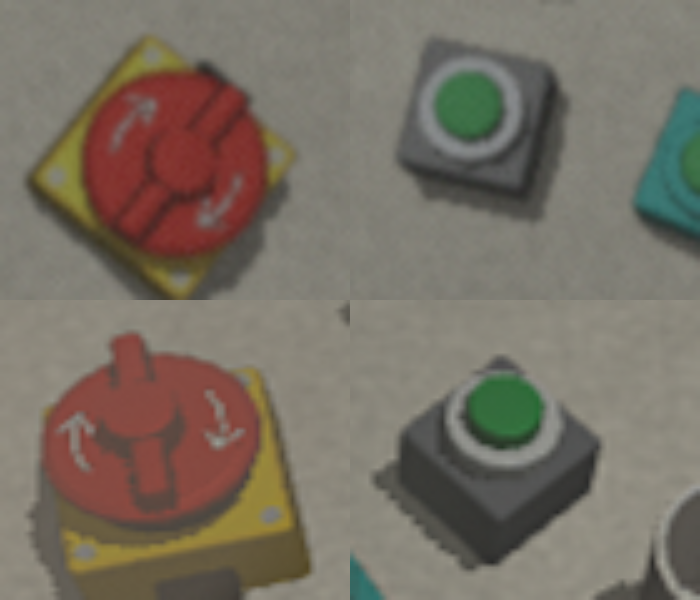

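The crops confirm it: the grey box with the ring carries the green button, at about (634.5, 181). The red head is at about (474.5, -114.5), with its wings at about -38° in world. Next I move above the red head.

Call:
{"op": "jog_arm", "data": {"offset": [[48.7, 58.8, -4], [48.7, 58.8, -4], [48.7, 58.8, -4], [48.7, 58.8, -4], [48.7, 58.8, -4]], "roll": [0, 0, 0, 0, 0], "fingers": [8.7, 8.7, 8.7, 8.7, 8.7]}}

```text
time: 0.52
tool_pos: [268.6, 399.7, 244.0]
tool_rot: [3.14, 0.0, -0.31]
force: [1.5, 0.6, 0.9]
gripper_width: 87.3
```

Call:
{"op": "jog_arm", "data": {"offset": [[35.3, 42.6, -3], [35.3, 42.6, -3], [35.3, 42.6, -3], [35.3, 42.6, -3], [35.3, 42.6, -3]], "roll": [0, 0, 0, 0, 0], "fingers": [8.7, 8.7, 8.7, 8.7, 8.7]}}

```text
time: 0.93
tool_pos: [345.7, 206.7, 255.8]
tool_rot: [-3.141, 0.0, -0.31]
force: [0.4, -0.5, 0.1]
gripper_width: 86.8
```

Call:
{"op": "jog_arm", "data": {"offset": [[22.1, 26.6, 0], [22.1, 26.6, 0], [22.1, 26.6, 0], [22.1, 26.6, 0], [22.1, 26.6, 0]], "roll": [0, 0, 0, 0, 0], "fingers": [0, 0, 0, 0, 0]}}

```text
time: 1.35
tool_pos: [423.5, 13.4, 255.8]
tool_rot: [-3.141, -0.0, -0.311]
force: [0.0, 0.7, 0.2]
gripper_width: 61.4
```

Call:
{"op": "jog_arm", "data": {"offset": [[8.5, 10.3, 0], [8.5, 10.3, 0], [8.5, 10.3, 0], [8.5, 10.3, 0], [8.5, 10.3, 0]], "roll": [0, 0, 0, 0, 0], "fingers": [0, 0, 0, 0, 0]}}

```text
time: 1.77
tool_pos: [473.2, -110.9, 254.7]
tool_rot: [3.141, 0.002, -0.316]
force: [-0.3, 0.9, 0.1]
gripper_width: 28.0
```

Run:
```python
from bench import r
import cv2,numpy as np
s=r.sense();print(s["tool_pos"],s["tool_rot"],s["joints"],s["gripper_width"])
c=r.capture("wrist"); print(c["hand_eye"]); np.savez("w1.npz",pos=s["tool_pos"],rot=s["tool_rot"],**c)
cv2.imwrite("pics/w1.png",c["frame"][:,:,::-1])
```

```text
[ 473.20843409 -110.88475845  254.69483731] [ 3.14082046e+00  1.89114162e-03 -3.15866515e-01] [ 1.04804736e-01  1.31037107e-01 -2.85063084e-01 -7.36474829e-05
 -1.15673774e+00  1.15015550e+00] 28.00453505270048
[[ 2.74006789e-04 -9.59630610e-01 -2.81263252e-01  7.70918225e+01]
 [ 9.99999956e-01  2.30354473e-04  1.88263391e-04 -1.25625086e-01]
 [-1.15873064e-04 -2.81263291e-01  9.59630631e-01 -1.50890847e+02]
 [ 0.00000000e+00  0.00000000e+00  0.00000000e+00  1.00000000e+00]]
```

View pics/w1.png

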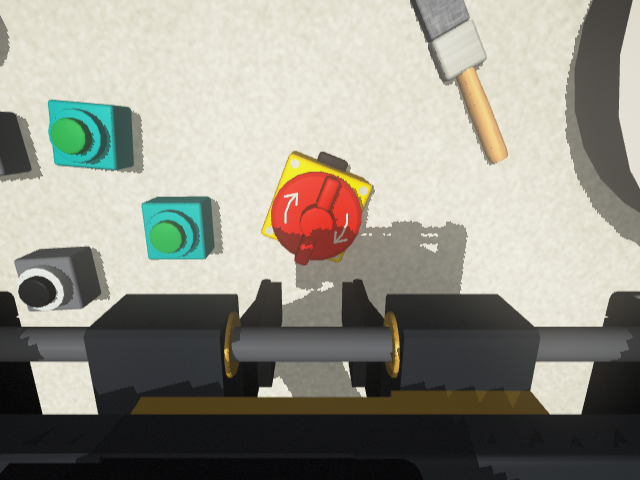

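The wrist view shows the red head centred near (317,215), with its wings running from (303,258) to (332,182). I'll refine the centre and wing angle from the depth image.

```bash
cat >> h.py <<'E'
from scipy.spatial.transform import Rotation as Ro
def wpts(c,m):
    v,u=np.nonzero(m&(c["range_z"]>0)); z=c["range_z"][v,u]
    p=np.linalg.inv(c["K"])@np.vstack([u,v,np.ones_like(u)])*z
    H=c["hand_eye"]; return (Ro.from_euler("xyz",c["rot"]).as_matrix()@(H[:3,:3]@p+H[:3,3:])).T+c["pos"]
E
python3 - <<'E'
from h import *
c=dict(np.load("w1.npz")); m,s,ce=blob(c,(0,130,40),(9,255,255),(255,160,380,275)); print(s)
P=wpts(c,m); print(np.histogram(P[:,2],bins=np.arange(60,120,4)))
D=P[(P[:,2]<92)&(P[:,2]>80)]; W=P[P[:,2]>99]
for n,Q in(("disc",D),("wing",W)):
    e=cv2.minEnclosingCircle(Q[:,:2].astype(np.float32)); print(n,len(Q),e,Q[:,2].mean())
(cx,cy),(w,h),a=cv2.minAreaRect(W[:,:2].astype(np.float32)); print("rect",cx,cy,w,h,a)
U,S_,V=np.linalg.svd(W[:,:2]-W[:,:2].mean(0),full_matrices=False); print(W.mean(0),np.degrees(np.arctan2(V[0,1],V[0,0])))
E
```

```text
[ 271  172   90   93 5993]
(array([   0,    0,    0,    0,   13,  390, 3719,   45,   36,   41,  302,
       1383,   27,    0]), array([ 60,  64,  68,  72,  76,  80,  84,  88,  92,  96, 100, 104, 108,
       112, 116]))
disc 4154 ((474.9429016113281, -115.40483093261719), 39.54004669189453) 85.49079947518092
wing 1724 ((474.995849609375, -115.78480529785156), 38.349525451660156) 105.32938748805218
rect 475.24530029296875 -115.61402893066406 27.027082443237305 75.16273498535156 62.917015075683594
[ 476.39725511 -116.3524812   105.32938749] 140.6310467919592
```

Call:
{"op": "jog_arm", "data": {"offset": [[0.3, 0.3, 4], [0.3, 0.3, 8], [0.3, 0.3, 11], [0.3, 0.3, 12], [0.3, 0.3, 12]], "roll": [7, 14, 21, 28, 35], "fingers": [0, 0, 0, 0, 0]}}

```text
time: 2.23
tool_pos: [471.9, -110.8, 132.4]
tool_rot: [3.135, 0.005, -0.926]
force: [-0.1, 0.5, 0.6]
gripper_width: 1.3
```

Call:
{"op": "jog_arm", "data": {"offset": [[0, 0, 0], [0, 0, 0], [0, 0, 0], [0, 0, 0]], "roll": [7, 7, 7, 7], "fingers": [0, 0, 0, 0]}}

```text
time: 2.57
tool_pos: [474.9, -111.4, 136.1]
tool_rot: [-3.141, -0.0, -1.04]
force: [-0.1, -0.4, 0.0]
gripper_width: 0.7
```

Call:
{"op": "jog_arm", "data": {"offset": [[0.36, 0.21, 0.5], [0.36, 0.21, 1.2], [0.36, 0.21, 1.6], [0.36, 0.21, 1.9], [0.36, 0.21, 2.1]], "roll": [0, 0, 0, 0, 0], "fingers": [0, 0, 0, 0, 0]}}

```text
time: 2.98
tool_pos: [474.5, -116.6, 114.9]
tool_rot: [3.14, 0.0, -1.043]
force: [-4.0, 1.7, 12.3]
gripper_width: 0.4
```

Call:
{"op": "jog_arm", "data": {"offset": [[0, 0, 0.2], [0, 0, 0.4], [0, 0, 0.6], [0, 0, 0.7], [0, 0, 0.7]], "roll": [0, 0, 0, 0, 0], "fingers": [0, 0, 0, 0, 0]}}

```text
time: 3.4
tool_pos: [474.5, -116.6, 108.4]
tool_rot: [3.14, 0.0, -1.043]
force: [-3.7, 1.0, 7.3]
gripper_width: 0.4
```

Call:
{"op": "jog_arm", "data": {"offset": [[0, 0, 0.1], [0, 0, 0.2], [0, 0, 0.2], [0, 0, 0.2]], "roll": [0, 0, 0, 0], "fingers": [0, 0, 0, 0]}}

```text
time: 3.73
tool_pos: [474.7, -116.7, 108.2]
tool_rot: [3.141, -0.001, -1.043]
force: [-6.9, 2.7, 18.9]
gripper_width: 0.4
```

The force rose to 19 N with hardly any further travel, so it is at the hard stop. I'll lift off and check the latch.

Call:
{"op": "jog_arm", "data": {"offset": [[0, 0, -0.5], [0, 0, -1.5], [0, 0, -3.5], [0, 0, -3.5], [0, 0, -3.5]], "roll": [0, 0, 0, 0, 0], "fingers": [0, 0, 4, 4, 4]}}

```text
time: 4.15
tool_pos: [475.5, -116.4, 141.2]
tool_rot: [-3.14, -0.001, -1.044]
force: [-0.6, 0.1, -0.9]
gripper_width: 13.4
```

Call:
{"op": "jog_arm", "data": {"offset": [[0, 0, 0], [0, 0, 0], [0, 0, 0], [0, 0, 0]], "roll": [0, 0, 0, 0], "fingers": [4, 4, 4, 4]}}

```text
time: 4.48
tool_pos: [474.6, -116.5, 140.0]
tool_rot: [3.14, 0.001, -1.044]
force: [-0.3, -0.0, -0.2]
gripper_width: 37.2
```

```bash
cat > look.py <<'E'
from bench import r
from h import *
import sys
s=r.sense();print(s["tool_pos"],s["tool_rot"],s["gripper_width"],s["force"])
c=r.capture("wrist");c.update(pos=s["tool_pos"],rot=s["tool_rot"])
m,st,ce=blob(c,(0,130,40),(9,255,255),(0,0,640,480)); P=wpts(c,m); print(st)
print(np.histogram(P[:,2],bins=np.arange(70,112,2)))
T=r.capture("scene"); np.savez("scene2.npz",**T)
cv2.imwrite(f"pics/{sys.argv[1]}.png",np.hstack([cv2.resize(c["frame"],(480,360)),cv2.resize(T["frame"][200:320,150:250],(300,360))])[:,:,::-1])
E
python3 look.py l1
```

```text
[ 474.56990359 -116.49388645  140.01378001] [ 3.14025837e+00  7.09212379e-04 -1.04390178e+00] 37.24272459564855 [-0.2706799  -0.00161169 -0.20660244]
[  246   198   130   129 11448]
(array([  40,   92,  668, 4836, 1803,   50,   63,   58,   61,   76,   63,
        124,  569, 1414, 1451,   14,    0,    0,    0,    0]), array([ 70,  72,  74,  76,  78,  80,  82,  84,  86,  88,  90,  92,  94,
        96,  98, 100, 102, 104, 106, 108, 110]))
```

View pics/l1.png

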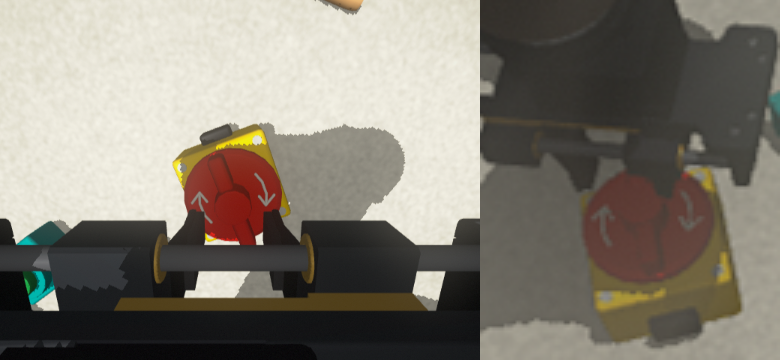

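It's latched: the depth image puts the disc top at about 78 mm and the hub at about 98 mm. The crop shows the fingers left and right of the hub, roughly across the wings, which run about vertically at (218,165)–(245,235). Next I descend around the hub and turn clockwise.

Call:
{"op": "jog_arm", "data": {"offset": [[-0.06, -0.08, 1], [-0.06, -0.08, 2.5], [-0.06, -0.08, 3.6], [-0.06, -0.08, 4.1], [-0.06, -0.08, 4.15]], "roll": [0, 0, 0, 0, 0], "fingers": [4, 4, 4, 4, 4]}}

```text
time: 5.0
tool_pos: [474.6, -115.6, 98.1]
tool_rot: [3.139, 0.001, -1.044]
force: [0.2, -0.1, -0.4]
gripper_width: 40.1
```

Call:
{"op": "jog_arm", "data": {"offset": [[0, 0, 0], [0, 0, 0], [0, 0, 0], [0, 0, 0], [0, 0, 0]], "roll": [5, 10, 15, 20, 25], "fingers": [4, 4, 4, 4, 4]}}

```text
time: 5.42
tool_pos: [476.0, -115.6, 100.0]
tool_rot: [-3.14, -0.0, -1.484]
force: [0.7, 0.7, -0.6]
gripper_width: 40.0
```

Call:
{"op": "jog_arm", "data": {"offset": [[0, 0, 0], [0, 0, 0], [0, 0, 0], [0, 0, 0], [0, 0, 0]], "roll": [4, 8, 12, 16, 20], "fingers": [4, 4, 4, 4, 4]}}

```text
time: 5.83
tool_pos: [475.5, -116.2, 100.1]
tool_rot: [-3.141, -0.001, -1.832]
force: [-0.6, -2.6, 1.0]
gripper_width: 39.9
```

Call:
{"op": "jog_arm", "data": {"offset": [[0, 0, 0], [0, 0, 0], [0, 0, 0], [0, 0, 0], [0, 0, 0]], "roll": [4, 8, 12, 15, 15], "fingers": [4, 4, 4, 4, 4]}}

```text
time: 6.25
tool_pos: [475.3, -116.0, 100.3]
tool_rot: [-3.141, -0.001, -2.091]
force: [-1.0, -3.5, 2.8]
gripper_width: 40.1
```

```bash
python3 look.py l2; python3 -c "
from bench import r;print(r.sense()['torque'])"
```

```text
[ 475.27103134 -116.03330822  100.26350854] [-3.14116787e+00 -7.93491648e-04 -2.09108596e+00] 40.11571584731353 [-0.98438796 -3.53159374  2.80124661]
[  233   214   162   113 12308]
(array([   0,    0,    0,   29,   97,  320, 1447, 5094,  318,  171,  171,
        173,  176,  189,  187,  285, 1082, 1673,  836,    0]), array([ 70,  72,  74,  76,  78,  80,  82,  84,  86,  88,  90,  92,  94,
        96,  98, 100, 102, 104, 106, 108, 110]))
[-0.69867738  0.531925    0.15872849]
```

It has released: the disc is up to about 85 mm. I'll lift straight away, then verify.

Call:
{"op": "jog_arm", "data": {"offset": [[0, 0, -1], [0, 0, -3], [0, 0, -6], [0, 0, -9], [0, 0, -12]], "roll": [0, 0, 0, 0, 0], "fingers": [4, 4, 4, 4, 4]}}

```text
time: 6.77
tool_pos: [475.6, -115.2, 220.5]
tool_rot: [-3.141, 0.001, -2.09]
force: [1.3, 1.1, -0.1]
gripper_width: 39.9
```

Call:
{"op": "jog_arm", "data": {"offset": [[0, 0, 0], [0, 0, 0], [0, 0, 0], [0, 0, 0], [0, 0, 0]], "roll": [-7, -14, -21, -28, -35], "fingers": [0, 0, 0, 0, 0]}}

```text
time: 7.18
tool_pos: [475.8, -115.2, 219.4]
tool_rot: [-3.14, 0.001, -1.473]
force: [-0.0, -0.8, 0.1]
gripper_width: 14.6
```

```bash
python3 look.py l3; cat h.py >/dev/null
```

```text
[ 475.83472444 -115.15893549  219.37762843] [-3.13986227e+00  6.14541097e-04 -1.47302280e+00] 14.553059086104689 [-0.03457053 -0.76474504  0.08131371]
[ 263  180  101   98 7298]
(array([   0,    0,    0,    3,    8,   34,  388, 2890, 1546,   43,   35,
         31,   53,   34,   45,   71,  336,  848,  875,   31]), array([ 70,  72,  74,  76,  78,  80,  82,  84,  86,  88,  90,  92,  94,
        96,  98, 100, 102, 104, 106, 108, 110]))
```

View pics/l3.png

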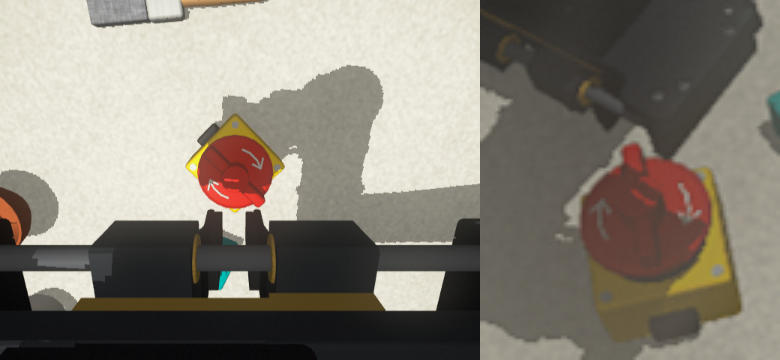

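The crop shows the head fully out (disc top about 86 mm, hub about 107 mm), with the wings back on the tab direction at (205,140). Now I go to the green button.

Call:
{"op": "jog_arm", "data": {"offset": [[-27.9, -18.7, 0], [-27.9, -18.7, 0], [-27.9, -18.7, 0], [-27.9, -18.7, 0], [-27.9, -18.7, 0]], "roll": [0, 0, 0, 0, 0], "fingers": [0, 0, 0, 0, 0]}}

```text
time: 7.7
tool_pos: [576.0, 69.4, 219.4]
tool_rot: [-3.141, 0.001, -1.483]
force: [1.1, -1.2, 0.4]
gripper_width: 0.4
```

Call:
{"op": "jog_arm", "data": {"offset": [[-10.6, -6.8, 0], [-10.6, -6.8, 0], [-10.6, -6.8, 0], [-10.6, -6.8, 0], [-10.6, -6.8, 0]], "roll": [0, 0, 0, 0, 0], "fingers": [0, 0, 0, 0, 0]}}

```text
time: 8.12
tool_pos: [633.7, 181.4, 217.6]
tool_rot: [3.14, -0.0, -1.48]
force: [-0.4, 0.2, 0.1]
gripper_width: 0.5
```

```bash
cat > g.py <<'E'
from bench import r
from h import *
import sys
s=r.sense();print(s["tool_pos"],s["tool_rot"],s["gripper_width"],s["force"])
c=r.capture("wrist");c.update(pos=s["tool_pos"],rot=s["tool_rot"])
h=cv2.cvtColor(c["frame"],cv2.COLOR_RGB2HSV);m=cv2.inRange(h,(45,90,40),(78,255,255))
n,l,st,ce=cv2.connectedComponentsWithStats(m)
for i in range(1,n):
    if st[i,4]>150:
        P=wpts(c,(l==i)); P=P[P[:,2]>np.percentile(P[:,2],90)-3]; e=cv2.minEnclosingCircle(P[:,:2].astype(np.float32))
        print(ce[i].round(),st[i,4],P.mean(0).round(1),np.round(e[0],1),round(e[1],1))
cv2.imwrite(f"pics/{sys.argv[1]}.png",c["frame"][:,:,::-1])
E
python3 g.py g1
```

```text
[633.72514171 181.40936338 217.57404681] [ 3.14018258e+00 -1.00960220e-04 -1.47977959e+00] 0.5079513720351283 [-0.36736491  0.1544644   0.06142715]
[514.  41.] 1735 [496.3  28.5  61.6] [495.7  28.5] 15.9
[358.  88.] 1429 [607.8  71.3  61.6] [607.7  71.3] 15.6
[311. 225.] 971 [633.6 181.1  61.7] [633.6 181.4] 15.0
```

View pics/g1.png

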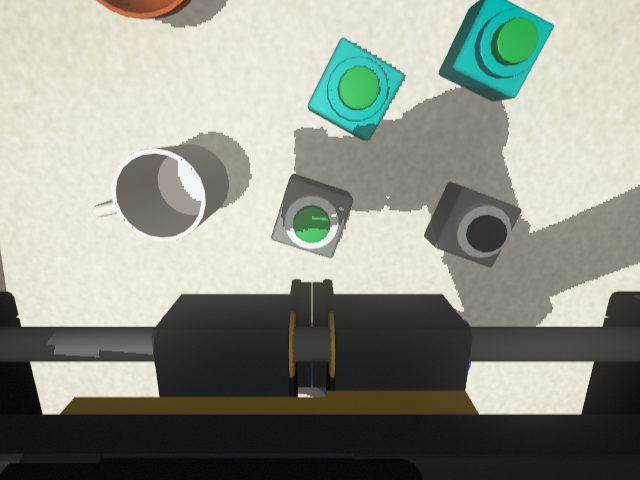

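The grey box with the white ring is straight ahead at (311,225), and its button is at (633.6, 181.3), right under the tool. The mug at (165,195) and the black button at (487,233) are clear. I'll press now.

Call:
{"op": "jog_arm", "data": {"offset": [[0, 0, 4], [0, 0, 8], [0, 0, 11], [0, 0, 12.5], [0, 0, 13]], "roll": [0, 0, 0, 0, 0], "fingers": [0, 0, 0, 0, 0]}}

```text
time: 8.58
tool_pos: [630.8, 176.6, 85.9]
tool_rot: [3.135, -0.002, -1.484]
force: [-1.2, 0.1, -0.4]
gripper_width: 0.5
```

Call:
{"op": "jog_arm", "data": {"offset": [[0, 0, 0], [0, 0, 0], [0, 0, 0.3], [0, 0, 0.6], [0, 0, 0.9]], "roll": [0, 0, 0, 0, 0], "fingers": [0, 0, 0, 0, 0]}}

```text
time: 9.0
tool_pos: [633.9, 179.3, 81.4]
tool_rot: [-3.139, 0.001, -1.48]
force: [-0.9, -0.1, 0.5]
gripper_width: 0.7
```

Call:
{"op": "jog_arm", "data": {"offset": [[-0.2, 0, 0.4], [-0.2, 0, 0.7], [-0.2, 0, 1.0], [-0.2, 0, 1.2], [-0.2, 0, 1.3]], "roll": [0, 0, 0, 0, 0], "fingers": [0, 0, 0, 0, 0]}}

```text
time: 9.42
tool_pos: [633.2, 181.3, 67.5]
tool_rot: [-3.141, 0.0, -1.48]
force: [-2.0, 0.5, 4.9]
gripper_width: 0.5
```

Call:
{"op": "jog_arm", "data": {"offset": [[0, 0, 0.1], [0, 0, 0.2], [0, 0, 0.2]], "roll": [0, 0, 0], "fingers": [0, 0, 0]}}

```text
time: 9.67
tool_pos: [633.2, 181.3, 67.4]
tool_rot: [-3.141, -0.0, -1.479]
force: [-4.3, 0.7, 10.9]
gripper_width: 0.4
```

Call:
{"op": "jog_arm", "data": {"offset": [[0, 0, 0.1], [0, 0, 0.15], [0, 0, 0.15]], "roll": [0, 0, 0], "fingers": [0, 0, 0]}}

```text
time: 9.92
tool_pos: [633.2, 181.3, 67.3]
tool_rot: [-3.14, -0.0, -1.479]
force: [-7.6, 1.4, 15.8]
gripper_width: 0.6
```

Call:
{"op": "jog_arm", "data": {"offset": [[0, 0, -1], [0, 0, -4], [0, 0, -8], [0, 0, -12], [0, 0, -15]], "roll": [0, 0, 0, 0, 0], "fingers": [0, 0, 0, 0, 0]}}

```text
time: 10.33
tool_pos: [633.9, 180.9, 217.1]
tool_rot: [-3.138, 0.0, -1.48]
force: [1.6, 1.1, 1.2]
gripper_width: 0.7
```

Call:
{"op": "jog_arm", "data": {"offset": [[0, 0, 0], [0, 0, 0], [0, 0, 0], [0, 0, 0], [0, 0, 0]], "roll": [0, 0, 0, 0, 0], "fingers": [0, 0, 0, 0, 0]}}

```text
time: 10.75
tool_pos: [632.5, 180.6, 211.7]
tool_rot: [3.138, -0.001, -1.48]
force: [-0.2, -0.4, 0.3]
gripper_width: 0.5
```

```bash
python3 g.py g2
python3 - <<'E'
from bench import r
import cv2,numpy as np
c=r.capture("scene"); cv2.imwrite("pics/s3.png",c["frame"][:,:,::-1])
E
```

```text
[632.46486585 180.64589562 211.70466157] [ 3.13824027e+00 -1.29404739e-03 -1.48034871e+00] 0.5090694287347666 [-0.18004964 -0.36960866  0.29802395]
[516.  40.] 1800 [496.3  28.5  61.6] [495.7  28.7] 16.0
[357.  88.] 1483 [607.8  71.2  61.7] [607.6  71.2] 15.6
[309. 228.] 994 [633.6 181.1  61.7] [633.5 181.4] 15.1
```

View pics/s3.png

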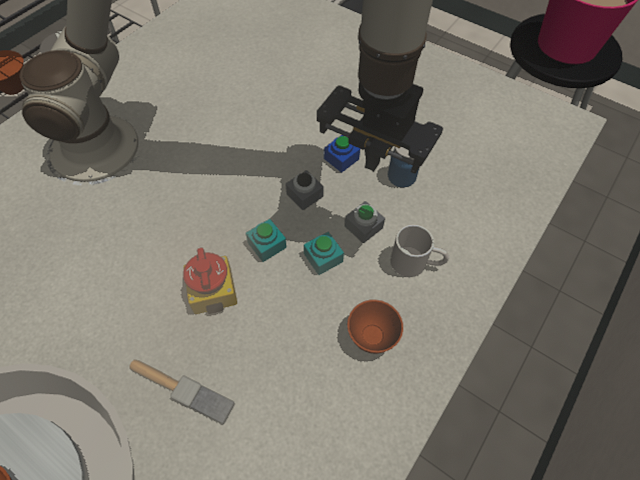

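The scene view shows the red head out at (205,272) and green out at (366,212). The bowl, mug, jar and brush are where they were, and the arm is clear of everything.

```bash
python3 -c "
from bench import r
print(r.hand_in())"
```

```text
the job is handed in; nothing more can be done
None
```

The stop check is done in the order asked and handed in at about 11 s of the 56 s allowed.

- **Red button latched:** I pressed it to its hard stop (19 N) and let go. It stayed down, with the disc top at about 78 mm by wrist depth.
- **Red button released:** I turned the wings clockwise with the open fingertips until the catch let go, then lifted away. The depth image afterwards showed it fully out, disc top about 86 mm and hub about 107 mm, with the wings back at rest.
- **Green button:** I pressed it to its hard stop (about 16 N, no further travel). Afterwards its top was back at 61.7 mm, against 62 mm when out.
- **Everything else:** the black button and the look-alikes were never approached. By eye in the last scene picture, the bowl, mug, jar and brush had not moved, and the arm was clear of everything.

No check failed or disagreed. I judged both presses complete by force and lack of further travel, since the joint positions can't be read directly.

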